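Third hand: hold a hard drive pressed into its sprung bay for screwing

TASK

The hard drive is to be screwed into the empty bay of the storage box, but the two spring plungers at the end of the bay push it out again, so be my third hand: push the drive flat across the worktop, connector end first, squarely in between the two rails and on until both plungers are pressed in about 6 mm (half their travel, about 12 N in all), where its screw holes stand in the rail slots. Press gently and never ram the plungers home, leave the other things on the worktop alone, and finish while still holding the drive pressed there without letting go, so that I can drive the screws.

Things in the scene. Friction and masses are not known exactly. Their poses are not given: they have to be found in the camera images.
- drive: The loose hard drive: flat bare-metal block 147 mm long (its x), 102 mm wide (y), 26 mm high, 0.5 to 0.7 kg, lying before the bay. Raised disc and blank paper label on top, label at the connector end. Origin under its centre at worktop level; +x points to the connector end, which goes in first. Too wide to grip: push it. Smooth: sliding takes 1 to 3 N.
- drive_front (a point): Centre of the drive's connector-end face: 73.5 mm along the drive's +x from its origin, 13 mm up.
- storage_box: The storage box, fixed: steel rear compartment 186 mm wide, 72 mm high, its front wall at x = +14 mm, from which two upright sheet rails 30 mm high reach towards the robot, forming a bay without floor or roof. Origin at worktop level on the bay's centre line, below the untouched plunger tips; +x points into the bay (the pushing direction), y across it to the left, z up.
- bay_end (a point): Midway between the two untouched plunger tips, 13 mm above the storage box's origin. The drive's front face meets the plungers when level with this point and should stop 6 mm beyond it; the drive's rear face is then 141 mm before this point, 48 mm outside the bay's mouth.
- bay_mouth (a point): Middle of the bay's open mouth, 93 mm before bay_end (at x = -93 mm of the box). The rails' inner faces are 105.5 mm apart (1.75 mm play each side of the drive) from the wall out to x = -78 mm; from there they splay outward at 35 degrees to 126 mm apart at the mouth. Foot flanges 2 mm thick reach 18 mm outward from the rails.
- plunger_left (a joint): Travel (m) of the left (+y) spring plunger, a black rubber rod 12 mm thick lying along the bay, tip at 36 mm to the left of the centre line, 13 mm up. 0 = untouched, 0.006 = right, 0.0115 = end of its stroke. It resists with 1 N per mm from the first touch, and pushes back when let go.
- plunger_right (a joint): The same for the right (-y) plunger, 36 mm to the right of the centre line; both together resist with 2 N per mm.
- screwdriver: Bystander: screwdriver 170 mm long with a black handle, lying right of the work. Origin under the middle of its length.
- screw_dish: Bystander: round dark-steel dish with four screws, 72 mm wide, 16 mm high, right of the work. Origin under its centre.
- usb_stick: Bystander: USB stick 18x53x9 mm lying left of the work. Origin under its centre.
- pen_pot: Bystander: pen pot 80 mm wide, 98 mm high, far left of the work. Origin under its centre.
Mind the look-alikes: they are no part of the job. There is more than one size of the drive; the one meant has the size given above.

How it is judged:
By the outcome, as a careful person would: the job done as asked, in the order asked, and still so for the second after the job is handed in, while the arm keeps its last pose, push and grip.
It also fails if it takes over 51 s, if anything falls off the work surface, if the arm or the gripper's body presses on something with over 40 N, if the wrist force passes 120 N, or if a joint passes its speed limit or range.

ROBOT

A 6-joint arm with a two-finger parallel gripper is mounted at the origin on a cart in front of the work surface, level with it; the furniture and walls round the work are solid. World frame = base frame: x ahead of the robot, y to its left, z up, the work surface at z = 0. Lengths are in mm, angles in rad, forces in N, time in s.
With the tool pointing down it reaches from about 275 to 750 mm from the base axis. Payload 10.2 kg.
Tool frame: the origin (TCP) lies between the finger pads; the fingertips stand 22 mm ahead of it and the grasp point (between the pads) lies 3 mm ahead of it (ctrl.nose_length is the distance from the TCP to the fingertips, in mm); y points along the fingers, z is the direction in which the jaws open and shut, and the axes are right-handed (so a half turn about y gives the same grasp; the last joint's range is limited). The gripper opens to 85 mm and grips with 20 to 120 N. Pads are 22 mm wide; open, the fingers measure 114 mm over their backs; the gripper's body (76 mm by 85 mm) begins 54 mm behind the grasp point. The pads swing forward as they close: fully open they stand 13 mm farther back than shut.
Start: joints at [-1.418, 0.313, 1.498, -0, 1.331, -0.223], TCP at [192.672, -488.374, 253.294] pointing down, gripper open.
Joint ranges: [-2.94, 2.94], [-0.97, 2.17], [0.19, 2.56], [-1.23, 4.37], [0.02, 3.11], [-2.88, 2.88]. Speed limits (rad/s): [2.39, 2.39, 3.01, 3.14, 3.14, 3.14].

INTERFACE

Orientations are given as a unit quaternion [w, x, y, z].
In Python, from rig import ctrl, eyes, models gives the robot as it stands.
- The arm moves only by the shell command python3 -m crank 'ROWS' [FORCE]. ROWS is JSON, a list of rows, each an object with "dp": the shift along the tool's x, y, z in mm, a list of three; "roll": the turn about the tool's y in rad; "gripper": the closure in counts, from 0 (fully open) to 255 (shut). A call has 1 to 10 rows; each row is the pose to reach, as a shift and turn from the pose commanded when the call began, along the tool's axes at that moment; what a row does not reach only later rows make up. A row lasts 1/12 s, in which the tool goes at most 41.7 mm and 7.16 degrees, less where a joint would pass 70% of its speed; a pose out of reach is approached as far as the arm can. A call with a gripper value outside its range is refused whole. The fingers move at their own pace and stop on an object; FORCE is the grip in N (left out, the last holds). Time passes only in rows, so rows that repeat a pose let the fingers close. It gives the time, the measured TCP pose, the force and the opening at its end, in the units of the state.
- ctrl.sense(): the state, without advancing time (a new reading comes with each control period).
- eyes.capture(name): name is "side" or "top"; returns a dict with "color" (480x640x3 uint8, red, green, blue), "fx", "fy", "cx", "cy" (pixels), "R" (3x3) and "t" (3): a world point X has camera coordinates R X + t. Camera axes: x right, y down, z forward; pixel columns grow to the right and rows downward; lengths in mm; the calibration is good to about 2 mm. A picture is of the moment at which its call begins. There is no depth.
- ctrl.finish_job(): hands the job in, once; it reports no verdict.
Trained networks look in a picture, given as the dict that the camera call returned (one of the last four; its "shot" number tells which), for a name from the list of things; names that differ only in an ending like _2 or _b are one class to them, and where a whole thing is asked for, a point or a joint stands for the part that bears it (a point fixed in the world has none). Each returns a list of dicts, best first, with "confidence" (0 to 1); they miss things now and then, are a little off and sometimes report something else, mostly with a low value. They report only what shows in the picture. A call takes as long as a camera call. They do not tell look-alikes from the thing itself.
- models.spot_in(picture, label): "extent" ([centre column, centre row, width, height] in pixels, round what is visible of it).
- models.spot_point(picture, label): "centre" ([column, row] in pixels: a listed point, or the origin of a listed thing).
The state is a dict: "time_s": time; "joints": joint angles; "dq": joint speeds; "tau": joint torques, N m; "eef_pos": TCP position; "ee_rot": TCP orientation; "force": force on the tool from outside, world axes, zero at the start; "wrist_torque": the same for the moment, N m; "grip_width": opening from 0.0 (shut) to 1.0 (fully open).
Only numpy, scipy, OpenCV 4.12 (cv2) and the standard library are available. Lean on these libraries where they do the work, as an engineer would, in place of code of your own. Each camera call takes 0.05 s, during which the arm holds its last target. There are 200 camera calls.

## Working session

There is one attempt and no reset: what is moved stays moved. The work goes in short steps, Python scripts to look and compute and a shell command to move; the robot and the scene stay as the last step left them, time stands still between calls to the robot, and variables do not carry over. Pictures are saved under pics/ and viewed, about 8 in all and at most 12, crops included, and the job is handed in when it is done.

```bash
mkdir -p pics; cat > h.py <<'E'
import numpy as np, cv2
from rig import ctrl, eyes, models
def save(p,n): cv2.imwrite('pics/'+n+'.png',p['color'][:,:,::-1])
def ray(p,uv):
    d=np.array([(uv[0]-p['cx'])/p['fx'],(uv[1]-p['cy'])/p['fy'],1.]); R=np.array(p['R']); return -R.T@np.array(p['t']), R.T@d
def onz(p,uv,z):
    c,d=ray(p,uv); return c+d*(z-c[2])/d[2]
def proj(p,X):
    c=np.array(p['R'])@np.array(X,float)+np.array(p['t']); return np.array([p['fx']*c[0]/c[2]+p['cx'],p['fy']*c[1]/c[2]+p['cy']])
E
python3 - <<'E'
from h import *
np.set_printoptions(precision=1,suppress=True)
s=ctrl.sense(); print(s)
for n in ('top','side'):
    p=eyes.capture(n); save(p,n+'0'); print(n,ray(p,(320,240)),p['fx'])
    for l in ('drive','drive_front','storage_box','bay_end','bay_mouth','plunger_left','plunger_right','screwdriver','screw_dish','usb_stick'):
        z=13 if l in('drive_front','bay_end','bay_mouth','plunger_left','plunger_right') else 0
        for r in models.spot_point(p,l)[:3]: print(l,np.array(r['centre']),round(r['confidence'],2),onz(p,r['centre'],z)[:2])
E
```

```text
{'time_s': 0.0, 'joints': array([-1.4,  0.3,  1.5,  0. ,  1.3, -0.2]), 'dq': array([-0.,  0., -0., -0.,  0.,  0.]), 'tau': array([ -0. , -41.2, -26. ,  -0. ,   0. ,  -0. ]), 'eef_pos': array([ 192.7, -488.1,  252.7]), 'ee_rot': array([ 0.1, -0.1,  0.7, -0.7]), 'force': array([ 0.6, -0.4,  0.3]), 'wrist_torque': array([-0., -0.,  0.]), 'grip_width': 0.995441616541463}
top (array([ 344.8, -154.9, 1397.5]), array([ 0.2, -0. , -1. ])) 551.2024868760473
drive [278.1 274.1] 0.83 [534.8 -51.6]
drive [488.2 301.7] 0.81 [ 439.6 -579.1]
drive_front [269.3 245.4] 0.93 [607.9 -32.4]
drive_front [530.  299.4] 0.9 [ 439.5 -680.1]
storage_box [264.9 191.6] 0.93 [754.8 -23.8]
storage_box [151.4 198. ] 0.28 [751.7 274.6]
bay_end [398.7 220.7] 0.58 [ 656.7 -367.4]
bay_end [264. 194.] 0.57 [744.6 -22.5]
bay_mouth [270.3 245.1] 0.44 [608.5 -35. ]Traceback (most recent call last):
  File "<stdin>", line 8, in <module>
ValueError: it knows: bay_end, bay_mouth, drive, drive_front, pen_pot, screw_dish, screwdriver, storage_box, usb_stick
```

```bash
python3 - <<'E'
from h import *
np.set_printoptions(precision=1,suppress=True)
print(np.array(ctrl.sense()['ee_rot']).round(4).tolist())
for n in ('top','side'):
    p=eyes.capture(n); save(p,n+'0'); print(n,ray(p,(320,240)),p['fx'])
    for l in ('drive','drive_front','storage_box','bay_end','bay_mouth','screwdriver','screw_dish','usb_stick','pen_pot'):
        z=13 if l in('drive_front','bay_end','bay_mouth') else 0
        for r in models.spot_point(p,l)[:3]: print(l,np.array(r['centre']),round(r['confidence'],2),onz(p,r['centre'],z)[:2])
E
```

```text
[0.1321, -0.1321, 0.6948, -0.6945]
top (array([ 344.8, -154.9, 1397.5]), array([ 0.2, -0. , -1. ])) 551.2024868760473
drive [488.7 301.3] 0.96 [ 440.6 -580.5]
drive [278. 272.] 0.92 [540.2 -51.5]
drive [160.4 229.5] 0.16 [665.8 250. ]
drive_front [529.  298.9] 0.97 [ 440.9 -677.8]
drive_front [266.6 244.1] 0.63 [611.6 -25.6]
storage_box [264.  194.1] 0.62 [748.1 -21.2]
bay_end [264.2 195.4] 0.82 [740.8 -22.9]
screwdriver [425.7 264.5] 0.6 [ 541.6 -429.7]
screw_dish [402.1 218.4] 0.94 [ 665.4 -378.7]
screw_dish [424.7 264.3] 0.21 [ 542.3 -427.2]
usb_stick [160.2 227.4] 0.53 [671.4 250.6]
pen_pot [151.7 196.9] 0.58 [754.6 273.8]
pen_pot [264.7 191.1] 0.57 [756.2 -23.3]
pen_pot [162.9 229.8] 0.33 [664.7 243.5]
side (array([  426.1, -1272.6,   655.5]), array([ 0.1,  0.9, -0.5])) 520.2885239998943
drive [275.5 379.5] 0.95 [ 451.4 -583. ]
drive_front [314.9 224.9] 0.8 [606.4 -30.2]
drive_front [271.8 416.5] 0.56 [ 438.1 -677.7]
screwdriver [314.5 321.5] 0.79 [ 544.  -431.6]
usb_stick [321.8 183.2] 0.61 [677.5 286.3]
```

View pics/top0.png

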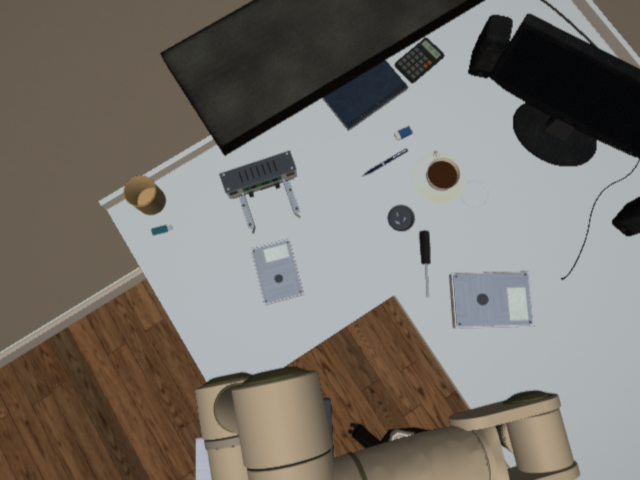

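View pics/side0.png

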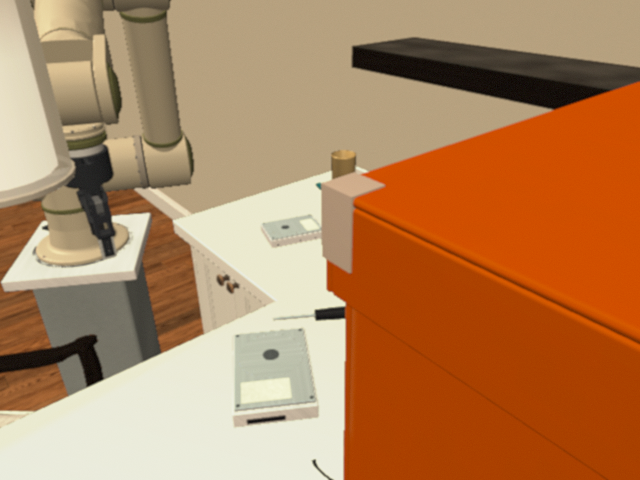

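The top view shows the drive at about (278,272), in front of the box at (258,173) with its rails ending at (252,230) and (298,215). The larger look-alike is at (490,300). In the side view the orange box hides the bay.

```bash
python3 - <<'E'
from h import *
a=cv2.imread('pics/top0.png')[140:315,205:325]
a=cv2.resize(a,None,fx=5,fy=5,interpolation=cv2.INTER_CUBIC)
a=a[:, :]
cv2.imwrite('pics/c1.png',cv2.resize(a[:600],None,fx=1,fy=1)[:,:]); 
cv2.imwrite('pics/c1.png',cv2.rotate(cv2.resize(cv2.imread('pics/top0.png')[145:307,210:310],None,fx=4.9,fy=4.9,interpolation=cv2.INTER_CUBIC),cv2.ROTATE_90_CLOCKWISE))
E
python3 -c "
import cv2;print(cv2.imread('pics/c1.png').shape)"
```

```text
(490, 794, 3)
```

View pics/c1.png

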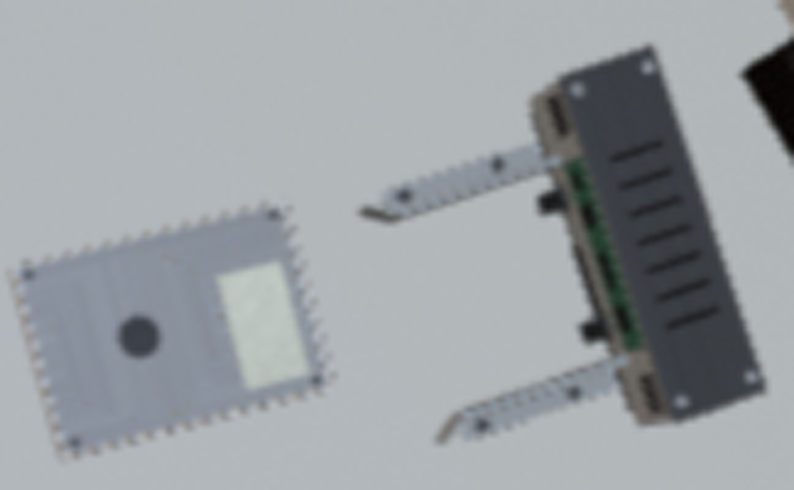

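```bash
python3 - <<'E'
from h import *
np.set_printoptions(precision=1,suppress=True)
p=eyes.capture('top')
f=lambda q,z:onz(p,(210+q[0][1]/4.9 if 0 else 210+q[1]/4.9,145+(793-q[0])/4.9),z)[:2]
def show(n,qs,z):
    P=np.array([f(q,z) for q in qs]); print(n,P.tolist() and P.round(1).tolist(),'mean',P.mean(0)); 
    print('  edges',[(round(float(np.hypot(*(b-a))),1),round(float(np.degrees(np.arctan2(*(b-a)[::-1]))),1)) for a,b in zip(P,np.roll(P,-1,0))])
show('drive scr',[(27,273),(273,214),(317,381),(73,443)],26)
show('drive corn',[(14,266),(283,205),(331,379),(63,458)],26)
show('box scr',[(577,90),(648,68),(752,377),(681,401)],72)
show('box corn',[(560,80),(653,45),(767,388),(670,425)],72)
show('railU inner',[(395,218),(550,168)],30)
show('railL inner',[(460,413),(618,360)],30)
show('plung',[(540,203),(583,333)],15)
for l,z in (('drive',26),('storage_box',40)):
    for r in models.spot_in(p,l)[:3]: print(l,np.array(r['extent']),r['confidence'])
print(ray(p,(278,272)))
E
```

```text
drive scr [[464.8, -20.6], [592.6, 6.3], [611.6, -80.5], [484.0, -107.5]] mean [538.2 -50.6]
  edges [(130.6, 11.9), (88.9, -77.7), (130.4, -168.0), (89.0, 102.5)]
drive corn [[458.4, -16.9], [598.1, 10.8], [619.0, -79.7], [478.6, -114.9]] mean [538.5 -50.2]
  edges [(142.4, 11.2), (93.0, -77.0), (144.8, -165.9), (100.1, 101.6)]
box scr [[744.6, 60.5], [783.0, 71.2], [831.4, -89.0], [792.5, -100.0]] mean [787.9 -14.3]
  edges [(39.8, 15.7), (167.4, -73.2), (40.5, -164.3), (167.4, 106.6)]
box corn [[735.8, 65.7], [786.2, 83.0], [839.3, -95.0], [786.0, -112.1]] mean [786.8 -14.6]
  edges [(53.2, 19.0), (185.7, -73.4), (56.0, -162.2), (184.7, 105.7)]
railU inner [[656.0, 2.3], [740.6, 26.6]] mean [698.3  14.4]
  edges [(88.0, 16.0), (88.0, -164.0)]
railL inner [[685.8, -100.1], [772.9, -75.4]] mean [729.4 -87.7]
  edges [(90.5, 15.8), (90.5, -164.2)]
plung [[738.5, 10.1], [758.9, -59.5]] mean [748.7 -24.7]
  edges [(72.5, -73.7), (72.5, 106.3)]
drive [491.8 300.6  88.   54.3] 0.95
drive [278.  273.4  50.4  67.1] 0.92
storage_box [260.3 189.8  81.   75.5] 0.64
(array([ 344.8, -154.9, 1397.5]), array([ 0.1,  0.1, -1. ]))
```

The bay's yaw is about 16.2° and its centre line runs at n ≈ -233.6. The drive's yaw is about 12.1° and it sits 35 mm too far left. I'll first push its left side squarely to the right, then push it in from behind.

```bash
cat >> h.py <<'E'
from scipy.spatial.transform import Rotation as Ro
YAW=np.radians(16.2); U=np.array([np.cos(YAW),np.sin(YAW)]); N=np.array([-U[1],U[0]])
def st():
    s=ctrl.sense(); q=np.array(s['ee_rot']); R=Ro.from_quat(q[[1,2,3,0]]).as_matrix(); return s,R
def report():
    s,R=st(); P=np.array(s['eef_pos']); F=np.array(s['force'])
    print('t %.2f P %s u %.1f n %.1f z %.1f | F u %.1f n %.1f z %.1f | jaw yaw %.2f tilt %.2f grip %.2f q6 %.2f'%(s['time_s'],P.round(1),U@P[:2],N@P[:2],P[2],U@F[:2],N@F[:2],F[2],np.degrees(np.arctan2(R[1,2],R[0,2])),np.degrees(np.arccos(-R[2,1])),s['grip_width'],s['joints'][5]),'Mz %.2f'%s['wrist_torque'][2])
def to(u,n,z,jaw=None):
    s,R=st(); T=np.append(u*U+n*N,z); d=R.T@(T-np.array(s['eef_pos'])); out='dp %s'%d.round(1)
    if jaw is not None:
        cur=np.arctan2(R[1,2],R[0,2]); a=(np.radians(jaw)-cur+np.pi/2)%np.pi-np.pi/2; out+=' roll %.3f'%(-a)
    print(out,'world',T.round(1))
E
python3 -c "
from h import *
report(); to(505,-90,150,16.2); s,R=st(); print(R.round(2), ctrl.nose_length)"
```

```text
t 1.45 P [ 192.7 -488.4  253.3] u 48.8 n -522.7 z 253.3 | F u -0.1 n -1.2 z -0.2 | jaw yaw -68.47 tilt 0.00 grip 1.00 q6 -0.22 Mz -0.00
dp [-494.5  103.3 -388.5] roll -1.478 world [510.1  54.5 150. ]
[[-0.93 -0.    0.37]
 [-0.37 -0.   -0.93]
 [ 0.   -1.   -0.  ]] 22.0
```

```bash
python3 -m crank '[{"dp":[-250,20,-195],"roll":-0.74,"gripper":75},{"dp":[-250,20,-195],"roll":-0.74,"gripper":75},{"dp":[-250,20,-195],"roll":-0.74,"gripper":75},{"dp":[-250,20,-195],"roll":-0.74,"gripper":75},{"dp":[-250,20,-195],"roll":-0.74,"gripper":75},{"dp":[-250,20,-195],"roll":-0.74,"gripper":75},{"dp":[-250,20,-195],"roll":-0.74,"gripper":75},{"dp":[-250,20,-195],"roll":-0.74,"gripper":75},{"dp":[-250,20,-195],"roll":-0.74,"gripper":75},{"dp":[-250,20,-195],"roll":-0.74,"gripper":75}]'; python3 -c "
from h import *
report(); to(505,-90,150,16.2)"
```

```text
time_s: 2.28
eef_pos: [354.1, -214.5, 233.4]
ee_rot: [-0.375, 0.375, -0.599, 0.6]
force: [0.9, -0.2, -0.5]
grip_width: 0.708
t 2.28 P [ 354.1 -214.5  233.4] u 280.2 n -304.7 z 233.4 | F u 0.8 n -0.4 z -0.5 | jaw yaw -25.91 tilt 0.02 grip 0.71 q6 -0.38 Mz 0.04
dp [-310.1   83.4   22.8] roll -0.735 world [510.1  54.5 150. ]
```

```bash
python3 -m crank '[{"dp":[-310,83,23],"roll":-0.735,"gripper":75},{"dp":[-310,83,23],"roll":-0.735,"gripper":75},{"dp":[-310,83,23],"roll":-0.735,"gripper":75},{"dp":[-310,83,23],"roll":-0.735,"gripper":75},{"dp":[-310,83,23],"roll":-0.735,"gripper":75},{"dp":[-310,83,23],"roll":-0.735,"gripper":75},{"dp":[-310,83,23],"roll":-0.735,"gripper":75},{"dp":[-310,83,23],"roll":-0.735,"gripper":75},{"dp":[-310,83,23],"roll":-0.735,"gripper":75},{"dp":[-310,83,23],"roll":-0.735,"gripper":75}]'; python3 -c "
from h import *
report(); to(505,-105,24,16.2)"
```

```text
time_s: 3.12
eef_pos: [510.9, 52.8, 149.6]
ee_rot: [-0.565, 0.565, -0.425, 0.425]
force: [-0.5, 0.1, 0.3]
grip_width: 0.707
t 3.12 P [510.9  52.8 149.6] u 505.3 n -91.8 z 149.6 | F u -0.4 n 0.3 z 0.3 | jaw yaw 16.09 tilt 0.07 grip 0.71 q6 -0.41 Mz -0.04
dp [ 13.2 125.6  -0.2] roll -0.002 world [514.2  40.1  24. ]
```

```bash
python3 -m crank '[{"dp":[8,30,0],"roll":0,"gripper":75},{"dp":[8,65,0],"roll":0,"gripper":75},{"dp":[8,100,0],"roll":0,"gripper":75},{"dp":[8,115,0],"roll":0,"gripper":75},{"dp":[8,125,0],"roll":0,"gripper":75},{"dp":[8,125,0],"roll":0,"gripper":75},{"dp":[8,125,0],"roll":0,"gripper":75}]'; python3 - <<'E'
from h import *
report()
p=eyes.capture('side'); q=eyes.capture('top')
a=cv2.resize(p['color'][150:270,200:360],(640,480),interpolation=cv2.INTER_CUBIC)
save({'color':a},'s1')
save({'color':cv2.resize(q['color'][160:310,200:320],(480,600),interpolation=cv2.INTER_CUBIC)},'t1')
E
```

```text
time_s: 3.7
eef_pos: [513.3, 44.4, 26.2]
ee_rot: [0.565, -0.564, 0.425, -0.426]
force: [0.6, -0.6, 1.2]
grip_width: 0.708
t 3.70 P [513.3  44.4  26.2] u 505.3 n -100.6 z 26.2 | F u 0.4 n -0.8 z 1.2 | jaw yaw 15.97 tilt 0.07 grip 0.71 q6 -0.42 Mz 0.03
```

View pics/s1.png

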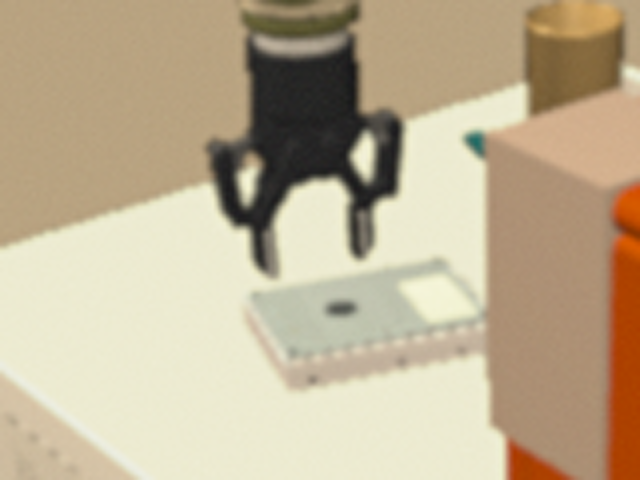

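The fingers stand behind the drive's left side, with tips at crop (270,272) and (360,255). Next I check the tip height from these two pixels.

```bash
python3 - <<'E'
from h import *
p=eyes.capture('side'); P=ctrl.sense()['eef_pos'][:2]
# tip inner pixel -> intersect vertical plane through fingers n=-100
for uv in ((200+268/4,150+276/4),(200+362/4,150+258/4)):
    c,d=ray(p,uv); k=(-100.6-11-N@c[:2])/(N@d[:2]); X=c+k*d; print(U@X[:2]-U@P,X[2])
E
```

```text
-37.50052640784344 15.847342165764644
32.668636463999576 14.347394942359983
```

```bash
python3 -m crank '[{"dp":[0,8,0],"roll":-0.004,"gripper":75},{"dp":[8,8,0],"roll":-0.004,"gripper":75},{"dp":[16,8,0],"roll":-0.004,"gripper":75},{"dp":[24,8,0],"roll":-0.004,"gripper":75},{"dp":[29,8,0],"roll":-0.004,"gripper":75},{"dp":[33,8,0],"roll":-0.004,"gripper":75},{"dp":[37,8,0],"roll":-0.004,"gripper":75},{"dp":[41,8,0],"roll":-0.004,"gripper":75}]'>/dev/null; python3 -c "
from h import *
report()"
python3 -m crank '[{"dp":[4,0,0],"roll":0,"gripper":75},{"dp":[8,0,0],"roll":0,"gripper":75},{"dp":[12,0,0],"roll":0,"gripper":75},{"dp":[16,0,0],"roll":0,"gripper":75},{"dp":[20,0,0],"roll":0,"gripper":75}]'>/dev/null; python3 - <<'E'
from h import *
report()
q=eyes.capture('top')
save({'color':cv2.resize(q['color'][160:310,200:320],(480,600),interpolation=cv2.INTER_CUBIC)},'t1')
E
```

```text
t 4.52 P [523.8   5.9  17.2] u 504.7 n -140.5 z 17.2 | F u -0.6 n 2.4 z 0.4 | jaw yaw 16.25 tilt 0.07 grip 0.71 q6 -0.50 Mz -0.11
t 4.93 P [529.8 -13.5  17.2] u 505.0 n -160.8 z 17.2 | F u -0.4 n 1.7 z -0.3 | jaw yaw 16.28 tilt 0.00 grip 0.71 q6 -0.53 Mz 0.08
```

View pics/t1.png

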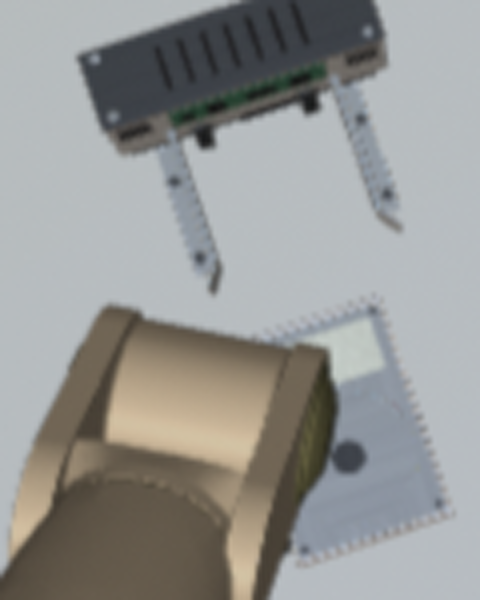

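The drive is moving right and lies about square with the bay. Its visible screws are at crop (374,310), (440,503) and (305,550).

```bash
python3 - <<'E'
from h import *
q=eyes.capture('top')
P=[onz(q,(200+x/4,160+y/4),26)[:2] for x,y in((374,310),(440,503),(305,550))]
c=(P[0]+P[2])/2; e=P[0]-P[1]; print('centre u,n',U@c,N@c,'yaw',np.degrees(np.arctan2(e[1],e[0])),np.hypot(*e),np.hypot(*(P[2]-P[1])))
E
```

```text
centre u,n 506.31910183072875 -221.32313648732782 yaw 16.340977329776837 129.83005762358175 88.66291462070467
```

```bash
python3 -m crank '[{"dp":[4,0,0],"roll":0.002,"gripper":75},{"dp":[8,0,0],"roll":0.002,"gripper":75},{"dp":[12.5,0,0],"roll":0.002,"gripper":75},{"dp":[12.5,0,0],"roll":0.002,"gripper":75}]'>/dev/null; python3 -c "
from h import *
report()"
python3 -m crank '[{"dp":[-12,0,0],"roll":0,"gripper":75},{"dp":[-20,0,0],"roll":0,"gripper":75},{"dp":[-20,-40,0],"roll":0,"gripper":75},{"dp":[-20,-75,0],"roll":0,"gripper":75},{"dp":[-20,-75,0],"roll":0,"gripper":75}]'>/dev/null; python3 -c "
from h import *
report(); to(400,-233.6,90,106.2)"
```

```text
t 5.37 P [533.6 -26.   17.4] u 505.1 n -173.9 z 17.4 | F u -0.1 n 0.5 z 1.3 | jaw yaw 16.13 tilt 0.04 grip 0.70 q6 -0.55 Mz -0.05
t 5.78 P [530.1  -5.4  98.2] u 507.6 n -153.1 z 98.2 | F u 1.3 n 0.2 z 0.8 | jaw yaw 16.24 tilt 0.57 grip 0.71 q6 -0.51 Mz -0.03
dp [  80.4    7.7 -107.7] roll -1.570 world [ 449.3 -112.7   90. ]
```

```bash
python3 -m crank '[{"dp":[40,0,-80],"roll":-1.1,"gripper":75},{"dp":[80,0,-107],"roll":-1.1,"gripper":75},{"dp":[80,0,-107],"roll":-1.1,"gripper":75},{"dp":[80,0,-107],"roll":-1.1,"gripper":75},{"dp":[80,0,-107],"roll":-1.1,"gripper":75},{"dp":[80,0,-107],"roll":-1.1,"gripper":75},{"dp":[80,0,-107],"roll":-1.1,"gripper":75},{"dp":[80,0,-107],"roll":-1.1,"gripper":75},{"dp":[80,0,-107],"roll":-1.1,"gripper":75},{"dp":[80,0,-107],"roll":-1.1,"gripper":75}]'>/dev/null; python3 - <<'E'
from h import *
report(); to(400,-233.6,90,106.2)
q=eyes.capture('top')
save({'color':cv2.resize(q['color'][160:310,200:320],(480,600),interpolation=cv2.INTER_CUBIC)},'t2')
E
```

```text
t 6.62 P [ 447.  -111.8   92.3] u 398.1 n -232.1 z 92.3 | F u 0.6 n 0.7 z -0.5 | jaw yaw 79.50 tilt 0.01 grip 0.71 q6 -1.89 Mz 0.02
dp [ 2.4  2.3 -0.5] roll -0.466 world [ 449.3 -112.7   90. ]
```

View pics/t2.png

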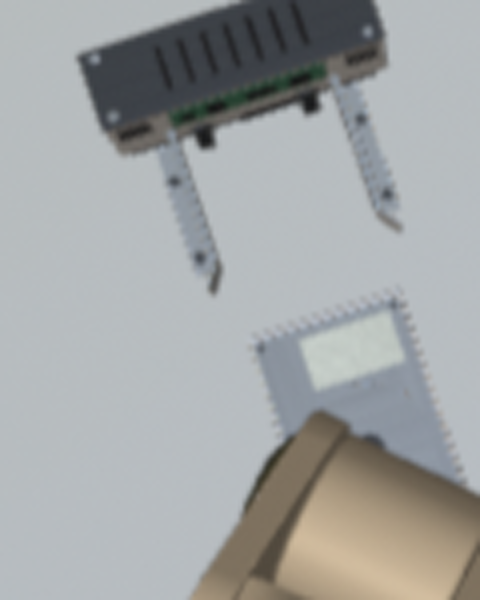

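```bash
python3 - <<'E'
from h import *
q=eyes.capture('top')
g=lambda x,y,z:onz(q,(200+x/4,160+y/4),z)[:2]
def pr(n,a,b):
    m=(a+b)/2; e=a-b; print(n,'u %.1f n %.1f yaw %.1f len %.1f'%(U@m,N@m,np.degrees(np.arctan2(-e[0],e[1])),np.hypot(*e)))
pr('drive front scr',g(262,347,26),g(394,303,26))
pr('rail holes/tops', g(200,258,30),g(387,193,30))
pr('rail holes2', g(174,181,30),g(361,118,30))
pr('mouth tips', g(214,292,30),g(400,229,30))
pr('plunger', g(206,146,15),g(313,109,15))
pr('boxscr front', g(113,117,72),g(384-15,31,72))
pr('boxscr f2', g(113,117,72),g(368,32,72))
E
```

```text
drive front scr u 571.8 n -235.0 yaw 16.1 len 88.0
rail holes/tops u 639.5 n -234.3 yaw 17.0 len 126.0
rail holes2 u 692.7 n -234.0 yaw 16.6 len 126.4
mouth tips u 615.0 n -235.4 yaw 16.5 len 124.5
plunger u 712.9 n -233.3 yaw 17.1 len 73.5
boxscr front u 732.3 n -233.7 yaw 16.7 len 168.9
boxscr f2 u 732.1 n -233.3 yaw 16.5 len 168.1
```

```bash
python3 -m crank '[{"dp":[0,2,-1.5],"roll":-0.12,"gripper":75},{"dp":[0,2,-1.5],"roll":-0.24,"gripper":75},{"dp":[0,2,-1.5],"roll":-0.36,"gripper":75},{"dp":[0,2,-1.5],"roll":-0.47,"gripper":75},{"dp":[0,25,-1.5],"roll":-0.47,"gripper":75},{"dp":[0,50,-1.5],"roll":-0.47,"gripper":75},{"dp":[0,70,-1.5],"roll":-0.47,"gripper":75},{"dp":[0,75,-1.5],"roll":-0.47,"gripper":75},{"dp":[0,75,-1.5],"roll":-0.47,"gripper":75}]'>/dev/null; python3 -c "
from h import *
report(); to(415,-234,17,106.4)"
```

```text
t 7.47 P [ 446.5 -113.6   17.4] u 397.1 n -233.6 z 17.4 | F u 0.6 n -0.1 z 0.9 | jaw yaw 105.95 tilt 0.10 grip 0.71 q6 -2.35 Mz -0.08
dp [17.9  0.3 -0.3] roll -0.008 world [ 463.8 -108.9   17. ]
```

```bash
python3 -m crank '[{"dp":[6,0,0],"roll":-0.008,"gripper":75},{"dp":[14,0,0],"roll":-0.008,"gripper":75},{"dp":[20,0,0],"roll":-0.008,"gripper":75},{"dp":[24,0,0],"roll":-0.008,"gripper":75},{"dp":[28,0,0],"roll":-0.008,"gripper":75},{"dp":[32,0,0],"roll":-0.008,"gripper":75},{"dp":[36,0,0],"roll":-0.008,"gripper":75},{"dp":[42,0,0],"roll":-0.008,"gripper":75},{"dp":[48,0,0],"roll":-0.008,"gripper":75}]'>/dev/null; python3 -c "
from h import *
report()"
python3 -m crank '[{"dp":[5,0,0],"gripper":75,"roll":0},{"dp":[10,0,0],"gripper":75,"roll":0},{"dp":[15,0,0],"gripper":75,"roll":0},{"dp":[20,0,0],"gripper":75,"roll":0},{"dp":[25,0,0],"gripper":75,"roll":0},{"dp":[28,0,0],"gripper":75,"roll":0}]'>/dev/null; python3 - <<'E'
from h import *
report(); to(510,-234,17,106.4)
q=eyes.capture('top')
save({'color':cv2.resize(q['color'][160:310,200:320],(480,600),interpolation=cv2.INTER_CUBIC)},'t3')
E
```

```text
t 8.22 P [ 493.2 -100.6   17.2] u 445.6 n -234.2 z 17.2 | F u -1.8 n 0.1 z -1.1 | jaw yaw 106.55 tilt 0.03 grip 0.71 q6 -2.29 Mz -0.00
t 8.72 P [520.4 -92.6  17.3] u 473.9 n -234.1 z 17.3 | F u -3.2 n -0.1 z -0.2 | jaw yaw 106.58 tilt 0.01 grip 0.71 q6 -2.26 Mz -0.02
dp [36.1  0.3 -0.2] roll 0.003 world [555.  -82.4  17. ]
```

View pics/t3.png

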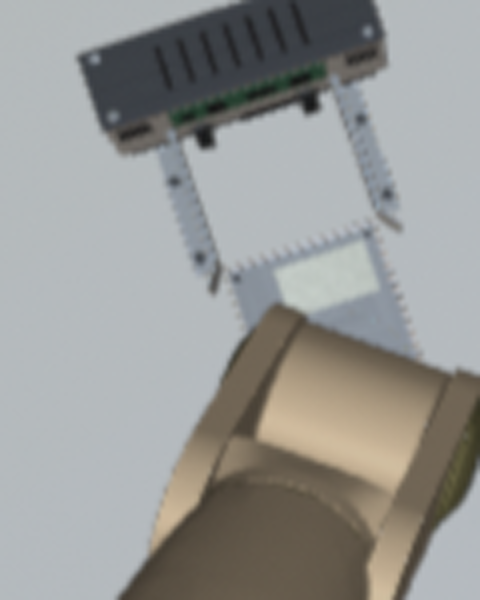

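The drive's front edge is inside the mouth and centred, with screws at (237,278) and (368,233). I'll continue slowly and watch the force.

```bash
python3 -m crank '[{"dp":[3,0,0],"gripper":75,"roll":0},{"dp":[6,0,0],"gripper":75,"roll":0},{"dp":[9,0,0],"gripper":75,"roll":0},{"dp":[12,0,0],"gripper":75,"roll":0}]'>/dev/null; python3 -c "
from h import *
report()"
python3 -m crank '[{"dp":[4,0,0],"gripper":75,"roll":0},{"dp":[8,0,0],"gripper":75,"roll":0},{"dp":[12,0,0],"gripper":75,"roll":0},{"dp":[16,0,0],"gripper":75,"roll":0},{"dp":[20,0,0],"gripper":75,"roll":0}]'>/dev/null; python3 - <<'E'
from h import *
report(); to(550,-234,17,106.4)
q=eyes.capture('top'); g=lambda x,y,z:onz(q,(200+x/4,160+y/4),z)[:2]
m=(g(237,278,26)+g(368,233,26))/2; print('earlier front screws u n',U@m,N@m)
E
```

```text
t 9.10 P [531.5 -89.3  17.3] u 485.5 n -234.0 z 17.3 | F u -2.4 n -0.4 z -0.6 | jaw yaw 106.57 tilt 0.01 grip 0.70 q6 -2.24 Mz -0.01
t 9.52 P [550.9 -83.5  17.3] u 505.7 n -233.8 z 17.3 | F u -3.4 n 0.2 z 0.5 | jaw yaw 106.57 tilt 0.00 grip 0.71 q6 -2.22 Mz 0.02
dp [44.3  0.3 -0.4] roll 0.003 world [593.4 -71.3  17. ]
earlier front screws u n 619.9492550570008 -233.59183177618445
```

```bash
python3 -m crank '[{"dp":[4,0,0],"gripper":75,"roll":0},{"dp":[8,0,0],"gripper":75,"roll":0},{"dp":[12,0,0],"gripper":75,"roll":0},{"dp":[16,0,0],"gripper":75,"roll":0},{"dp":[20,0,0],"gripper":75,"roll":0},{"dp":[24,0,0],"gripper":75,"roll":0},{"dp":[28,0,0],"gripper":75,"roll":0},{"dp":[32,0,0],"gripper":75,"roll":0}]'>/dev/null; python3 -c "
from h import *
report()"
for i in 1; do python3 -m crank '[{"dp":[2,0,0],"gripper":75,"roll":0},{"dp":[4,0,0],"gripper":75,"roll":0},{"dp":[6,0,0],"gripper":75,"roll":0}]'>/dev/null; python3 -c "
from h import *
report()"; done
python3 -m crank '[{"dp":[2,0,0],"gripper":75,"roll":0},{"dp":[4,0,0],"gripper":75,"roll":0},{"dp":[4,0,0],"gripper":75,"roll":0}]'>/dev/null; python3 -c "
from h import *
report()"
```

```text
t 10.23 P [581.5 -74.4  17.3] u 537.7 n -233.6 z 17.3 | F u -3.3 n 0.4 z 0.9 | jaw yaw 106.57 tilt 0.00 grip 0.70 q6 -2.19 Mz 0.03
t 10.48 P [587.  -72.8  17.3] u 543.4 n -233.6 z 17.3 | F u -2.5 n -0.0 z 1.1 | jaw yaw 106.57 tilt 0.00 grip 0.70 q6 -2.18 Mz 0.01
t 10.73 P [591.2 -71.5  17.3] u 547.8 n -233.6 z 17.3 | F u 0.6 n 0.2 z -0.5 | jaw yaw 106.57 tilt 0.05 grip 0.71 q6 -2.18 Mz 0.02
```

```bash
r(){ python3 -c "
from h import *
report()"; }
python3 -m crank '[{"dp":[1,0,0],"gripper":75,"roll":0},{"dp":[2,0,0],"gripper":75,"roll":0},{"dp":[3,0,0],"gripper":75,"roll":0}]'>/dev/null; r
python3 -m crank '[{"dp":[1,0,0],"gripper":75,"roll":0},{"dp":[2,0,0],"gripper":75,"roll":0},{"dp":[3,0,0],"gripper":75,"roll":0}]'>/dev/null; r
python3 -m crank '[{"dp":[1,0,0],"gripper":75,"roll":0},{"dp":[2,0,0],"gripper":75,"roll":0},{"dp":[3,0,0],"gripper":75,"roll":0}]'>/dev/null; r
python3 -m crank '[{"dp":[1,0,0],"gripper":75,"roll":0},{"dp":[2,0,0],"gripper":75,"roll":0}]'>/dev/null; r
```

```text
t 10.98 P [593.6 -70.8  17.3] u 550.2 n -233.6 z 17.3 | F u -2.4 n -1.1 z 0.6 | jaw yaw 106.56 tilt 0.01 grip 0.71 q6 -2.17 Mz -0.00
t 11.23 P [596.6 -69.9  17.3] u 553.4 n -233.5 z 17.3 | F u -1.8 n -0.1 z 0.5 | jaw yaw 106.57 tilt 0.00 grip 0.71 q6 -2.17 Mz -0.01
t 11.48 P [599.5 -69.1  17.3] u 556.4 n -233.6 z 17.3 | F u -3.3 n -0.6 z 1.4 | jaw yaw 106.57 tilt 0.00 grip 0.71 q6 -2.17 Mz -0.02
t 11.65 P [601.  -68.6  17.3] u 558.0 n -233.5 z 17.3 | F u -6.7 n -0.2 z 3.9 | jaw yaw 106.57 tilt 0.05 grip 0.70 q6 -2.17 Mz -0.05
```

```bash
r(){ python3 -c "
from h import *
report()"; }
python3 -m crank '[{"dp":[0.5,0,0],"gripper":75,"roll":0},{"dp":[1,0,0],"gripper":75,"roll":0}]'>/dev/null; r
python3 -m crank '[{"dp":[0.5,0,0],"gripper":75,"roll":0},{"dp":[1,0,0],"gripper":75,"roll":0}]'>/dev/null; r
python3 -m crank '[{"dp":[0,0,0],"gripper":75,"roll":0}]'>/dev/null; r
python3 -m crank '[{"dp":[0,0,0],"gripper":75,"roll":0}]'>/dev/null; r
```

```text
t 11.82 P [601.7 -68.4  17.3] u 558.7 n -233.5 z 17.3 | F u -8.6 n 0.1 z 5.4 | jaw yaw 106.58 tilt 0.11 grip 0.71 q6 -2.17 Mz -0.04
t 11.98 P [602.3 -68.2  17.3] u 559.4 n -233.5 z 17.3 | F u -10.7 n -0.4 z 5.9 | jaw yaw 106.57 tilt 0.15 grip 0.71 q6 -2.16 Mz -0.07
t 12.07 P [602.4 -68.1  17.2] u 559.5 n -233.5 z 17.2 | F u -9.4 n -1.2 z 5.0 | jaw yaw 106.57 tilt 0.15 grip 0.71 q6 -2.16 Mz 0.01
t 12.15 P [602.4 -68.2  17.2] u 559.5 n -233.5 z 17.2 | F u -8.7 n 0.4 z 5.2 | jaw yaw 106.58 tilt 0.14 grip 0.71 q6 -2.16 Mz -0.02
```

```bash
r(){ python3 -c "
from h import *
report()"; }
python3 -m crank '[{"dp":[0.5,0,0],"gripper":75,"roll":0},{"dp":[1,0,0],"gripper":75,"roll":0}]'>/dev/null; r
python3 -m crank '[{"dp":[0.5,0,0],"gripper":75,"roll":0},{"dp":[1,0,0],"gripper":75,"roll":0}]'>/dev/null; r
python3 -m crank '[{"dp":[0,0,0],"gripper":75,"roll":0},{"dp":[0,0,0],"gripper":75,"roll":0}]'>/dev/null; r
python3 - <<'E'
from h import *
q=eyes.capture('top')
save({'color':cv2.resize(q['color'][165:265,205:305],(600,600),interpolation=cv2.INTER_CUBIC)},'t4')
E
```

```text
t 12.32 P [603.  -67.9  17.2] u 560.1 n -233.5 z 17.2 | F u -11.2 n 0.7 z 6.2 | jaw yaw 106.57 tilt 0.20 grip 0.70 q6 -2.16 Mz -0.11
t 12.48 P [603.7 -67.7  17.2] u 560.8 n -233.5 z 17.2 | F u -14.2 n -0.7 z 8.0 | jaw yaw 106.57 tilt 0.24 grip 0.71 q6 -2.16 Mz -0.07
t 12.65 P [603.8 -67.7  17.2] u 560.9 n -233.5 z 17.2 | F u -13.3 n -0.6 z 6.3 | jaw yaw 106.57 tilt 0.23 grip 0.71 q6 -2.16 Mz -0.10
```

View pics/t4.png

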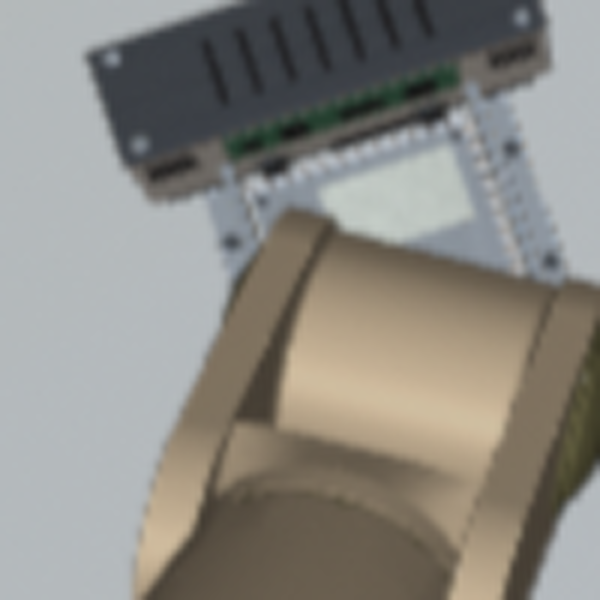

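```bash
r(){ python3 -c "
from h import *
report()"; }
python3 -m crank '[{"dp":[0.5,0,0],"gripper":75,"roll":0},{"dp":[1,0,0],"gripper":75,"roll":0},{"dp":[1.4,0,0],"gripper":75,"roll":0}]'>/dev/null; r
python3 -m crank '[{"dp":[0.5,0,0],"gripper":75,"roll":0},{"dp":[1,0,0],"gripper":75,"roll":0},{"dp":[1.4,0,0],"gripper":75,"roll":0}]'>/dev/null; r
python3 -m crank '[{"dp":[0,0,0],"gripper":75,"roll":0},{"dp":[0,0,0],"gripper":75,"roll":0}]'>/dev/null; r
python3 - <<'E'
from h import *
q=eyes.capture('top')
c=cv2.resize(q['color'][170:215,235:295],(800,600),interpolation=cv2.INTER_CUBIC)
# model overlay: expected front top edge at 6 mm for box origin u=712.5, n=-233.6
save({'color':c},'t5')
g=lambda x,y,z:onz(q,(205+x/6,165+y/6),z)[:2]
m=(g(260,197,26)+g(455,130,26))/2; print('front scr t4',U@m,N@m,np.hypot(*(g(260,197,26)-g(455,130,26))))
E
```

```text
t 12.95 P [604.7 -67.4  17.2] u 561.8 n -233.4 z 17.2 | F u -17.2 n -0.9 z 9.4 | jaw yaw 106.57 tilt 0.30 grip 0.70 q6 -2.16 Mz -0.10
t 13.20 P [605.6 -67.1  17.1] u 562.9 n -233.4 z 17.1 | F u -19.5 n -0.3 z 9.0 | jaw yaw 106.57 tilt 0.37 grip 0.71 q6 -2.16 Mz -0.10
t 13.37 P [605.7 -67.1  17.1] u 562.9 n -233.4 z 17.1 | F u -17.4 n -0.6 z 9.6 | jaw yaw 106.58 tilt 0.36 grip 0.70 q6 -2.16 Mz -0.12
front scr t4 708.8176620701526 -232.44036730093342 88.50408367957098
```

View pics/t5.png

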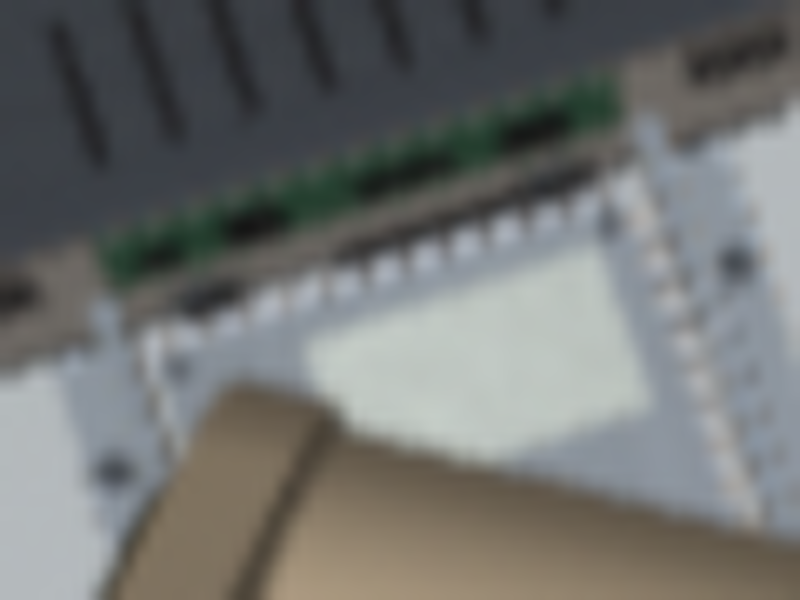

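```bash
python3 - <<'E'
from h import *
q=eyes.capture('top'); k=60/800
g=lambda x,y,z:onz(q,(235+x*k,170+y*k),z)[:2]
a,b=g(180,367,26),g(607,225,26); m=(a+b)/2; e=a-b
print('front face u',U@m+8.2,'n',N@m,'yaw',np.degrees(np.arctan2(-e[0],e[1])))
# gap from front top edge (z26) to wall face bottom of pcb? wall top edge z=72
w=np.array([g(0,255,72),g(700,20,72)]); print('wall top edge u',[U@x for x in w])
b=cv2.imread('pics/top0.png')
print([round(float(U@onz(q,(x,y),z)[:2]),1) for z in (7,19) for x,y in ((251.4,196.6),(277.9,187.9))])
E
```

```text
front face u 717.2036589467235 n -232.30242309714686 yaw 16.410067059026645
wall top edge u [np.float64(726.4153179190716), np.float64(727.5364821973039)]
[714.6, 714.6, 710.9, 710.9]
```

```bash
python3 -c "
from h import *
report(); ctrl.finish_job()"
```

```text
t 13.47 P [605.6 -67.1  17.1] u 562.9 n -233.4 z 17.1 | F u -16.9 n -0.1 z 9.5 | jaw yaw 106.58 tilt 0.36 grip 0.70 q6 -2.16 Mz -0.14
the job is handed in; nothing more can be done
```

The drive is in the bay, connector end first, with both plungers pressed about 6 mm by my estimate. I handed the job in at 13.5 s with the fingers still holding it there.

I first pushed its left side with two fingers to line it up with the bay. It had been about 35 mm too far left and 4° off. Then I pushed from behind between the rails, in small steps once the plungers were near.

- **Squareness:** the last picture gives a yaw of about 16.4°, against 16.2–16.5° for the bay. It puts the drive within about 1.5 mm of the centre line, with almost no side force or twist.
- **Depth by force:** the fingers pressed with about 17–19 N. Taking off the estimated sliding friction leaves about 12–13 N on the plungers, or roughly 6 to 6.4 mm.
- **Depth by camera:** the picture suggests about 4.5 mm, good to about 2 mm, so the two checks differ by about 1.5 mm. I relied on the force. Its friction share is estimated, because the fingers also press down on the drive with about 9 N.
- **Other things:** I went near none of them, but I did not measure them again afterwards.

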